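Pack a reagent bottle and clamp the carrying case shut

ROBOT

A 6-joint arm with a two-finger parallel gripper is mounted at the origin on a cart in front of the work surface, level with it; the furniture and walls round the work are solid. World frame = base frame: x ahead of the robot, y to its left, z up, the work surface at z = 0. Lengths are in m, angles in degrees, forces in N, time in s.
With the tool pointing down it reaches from about 0.25 to 0.725 m from the base axis. Payload 9.7 kg.
Tool frame: the origin (TCP) lies between the finger pads; the fingertips stand 11 mm ahead of it and the grasp point (between the pads) lies 8 mm behind it; y points along the fingers, x is the direction in which the jaws open and shut, and the axes are right-handed (so a half turn about y gives the same grasp; the last joint's range is limited). The gripper opens to 85 mm and grips with 20 to 120 N. Pads are 22 mm wide; open, the fingers measure 114 mm over their backs; the gripper's body (76 mm by 85 mm) begins 54 mm behind the grasp point. The pads swing forward as they close: fully open they stand 13 mm farther back than shut.
Start: joints at [66.52, 4.979, 10.078, 95.1, 0, 90], TCP at [0.219, 0.504, 0.242] pointing down, gripper open.
Joint ranges: [-179.16, 179.16], [-48.56, 103.87], [-65.8, 70.77], [-126.05, 130.52], [-82.76, 87.17], [-180, 180]. Speed limits (degrees/s): [127.2, 127.2, 147.25, 180, 180, 180].

INTERFACE

Orientations are given as [roll, pitch, yaw] about the fixed x, y, z axes, in that order (R = Rz(yaw) Ry(pitch) Rx(roll)).
In Python, from workcell import bot, vision gives the robot as it stands. The module is installed in compiled form; this text tells all that it offers.
- The arm moves only by the shell command python3 -m crank 'ROWS' [OPENING] [FORCE]. ROWS is text: rows parted by semicolons, each of 6 numbers parted by spaces: the shift along the tool's x, y, z in m, then the turn, a rotation vector about the tool's x, y, z in rad. A call has 1 to 8 rows; each row is the pose to reach, as a shift and turn from the pose commanded when the call began, along the tool's axes at that moment; what a row does not reach only later rows make up. A row lasts 1/10 s, in which the tool goes at most 50 mm and 8.59 degrees, less where a joint would pass 70% of its speed; a pose out of reach is approached as far as the arm can. A call with a gripper value outside its range is refused whole. OPENING is the gripper's target within -1 to 1 (shut at 1, half-way at 0, fully open at -1), set as the call begins (- or left out, the last holds). The fingers move at their own pace and stop on an object; FORCE is the grip in N (left out, the last holds). Time passes only in rows, so rows that repeat a pose let the fingers close. It gives the time, the measured TCP pose, the force and the opening at its end, in the units of the state.
- bot.get_obs(): the state, without advancing time (a new reading comes with each control period).
- vision.camera(name): name is "side" or "top" or "wrist"; returns the picture (400x640x3 uint8, red, green, blue); there is no depth.
- vision.get_calibration(name): a dict with "fx", "fy", "cx", "cy" (pixels), "rvec" (rotation vector, rad) and "tvec" (3), from world to camera coordinates, as OpenCV has them. Camera axes: x right, y down, z forward; pixel columns grow to the right and rows downward; lengths in m; the calibration is good to about 2 mm. A picture is of the moment at which its call begins: read the wrist's pose just before it. get_calibration takes no time and is no camera call; for the wrist camera it gives the pose at the moment of the call.
- bot.job_done(): hands the job in, once; it reports no verdict.
The state is a dict: "time": time; "q": joint angles; "qd": joint speeds; "joint_efforts": joint torques, N m; "ee_pos": TCP position; "tcp_rot": TCP orientation; "wrist_force": force on the tool from outside, world axes, zero at the start; "torque": the same for the moment, N m; "opening": finger opening in m.
Only numpy, scipy, OpenCV 4.12 (cv2) and the standard library are available. Lean on these libraries where they do the work, as an engineer would, in place of code of your own. Each camera call takes 0.05 s, during which the arm holds its last target. There are 200 camera calls.

TASK

Pack the amber bottle with the black cap for transport: stand it upright in the empty foam well of the open carrying case, let go of it, and close the lid fully. Then hook the wire loop of the front latch over the keeper on the lid and push the latch lever down past centre, flat against the case, so that the loop holds the lid clamped. Leave the pipette bulb in its well and the other things on the bench where they are.

Things in the scene. Friction and masses are not known exactly. Their poses are not given: they have to be found in the camera images.
- amber_bottle: Brown screw-cap bottle, black cap, 146 mm high, about 0.42 kg; body 66 mm wide up to 101 mm, shoulder, cap 36 mm wide from 124 to 145 mm. Origin: centre of its underside. Stands on the bench left of the case; one of two bottles, which may have changed places.
- case: Blue-grey carrying case, standing firm (it does not move): 104 deep (x), 200 wide (y), rim 135 mm high, two foam wells side by side, latch in the middle of its front. Origin: centre of its underside; x points from its front (the latch side, facing the robot) to its back, y to its left, z up.
- well_left (a point): Centre of the floor of the empty well (the case's left, +y half), axes as the case. Floor 15 mm over the bench; well 84 mm in x, 83 mm in y; outer foam to 125 mm and rim to 135 mm high, divider between the wells 75 mm.
- lid_hinge (a point): Middle of the lid's hinge line (parallel to the case's y), at the back of the case's rim: 52 mm behind the case's origin, 135 mm up. Axes as the case.
- case_lid (a joint): Lid angle, rad: 0 shut, 1.6 to 1.8 at the start (standing open, its outside facing away from the robot), 1.95 at its stop. The hinge is stiff (0.26 N m): the lid stays where it is left and must be pushed shut all the way. Light grey lid, 40 mm deep, 0.35 kg; carrying handle on its top, 48 mm from the hinge, 30 mm high, 120 mm long.
- lid_front (a point): On the lid: middle of the front edge of its outer top face. With the lid shut it is 106 mm in front of the hinge and 40 mm above it. z is normal to the top face, outward; x points from there to the hinge side.
- keeper_seat (a point): On the lid's front: where the centre of the loop's cross-bar lies when hooked. Steel keeper 24 mm wide: a shelf 3 mm below this point, reaching out from the lid, with an upturned lip in front (nearer the robot), inner face 3 mm in front of this point, 3 mm thick, top 4 mm above it. Slot behind the lip 16 mm deep to the lid. Axes as the case when shut.
- loop_bar (a point): Middle of the cross-bar at the free end of the latch's steel wire loop. Bar 6 mm thick, 55 mm long over its round ends, along the case's y; the ends stand out past the loop's two legs (39 mm apart), so the bar can be gripped end to end, lightly (12 N), and turns freely between the fingers. The legs run 64 mm from the bar to the bail pin on the lever. z points from the pin to the bar.
- lever_pivot (a point): Middle of the axis (parallel to the case's y) on which the latch lever turns, on the case's front: 70 mm in front of the case's origin, 95 mm up (18 mm out from the front face). The bail pin is on the lever, 11 mm from this axis, so the loop's reach depends on the lever: swung up, the bar just clears the keeper's lip with the lever at 2.0, by 3 mm at 2.3 and by 6 mm at 2.6.
- lever_end (a point): On the outer face of the latch lever, near its free end: 50 mm from the pivot along the lever, 7 mm out from the pivot's plane. Lever: steel plate 27 mm wide, 3 mm thick, 57 mm long. x points into the lever's outer face, z along the lever to the pivot.
- latch_lever (a joint): Lever angle, rad: 0 clamped (pointing down, flat along the case's front), 1.57 pointing straight out to the robot, 2.85 stop (pointing up). Stays where it is left (friction 0.015 N m). With the loop hooked it grows tight below about 1.3, is hardest near 0.9 (about 3 N at its end) and draws itself home past about 0.35.
- latch_bail (a joint): Angle of the loop on the lever, rad; loop's lean = this plus the lever angle: 0 upright, -1.57 lying straight out to the robot. Stays where it is left (friction 0.009 N m). Gripping the bar and moving it turns the loop and the lever with it.
- latch_loop (a joint): Stretch of the loop's springs, m: 0 slack, about 0.003 when clamped; 8 N per mm.
- white_bottle: Bystander: white bottle with a blue cap, 69 mm wide, 176 mm high. Origin: centre of its underside.
- pipette_bulb: Bystander: red rubber pipette bulb, 56 mm wide, 78 mm high, in the right well (-y half) of the case. Origin: centre of its underside.
- lab_timer: Bystander: white timer, 64 x 64 x 18 mm, flat on the bench. Origin: centre of its underside.
- beaker: Bystander: clear beaker, 74 mm wide, 93 mm high. Origin: centre of its underside.
There are look-alikes about, which are no part of the job. Several things have the shape of the amber_bottle; the one meant has the colours described above.

How it is judged (in metres and radians):
On the way, in this order (a step that is already met when the one before it is completed fails the run):
1. the amber bottle stands upright in the empty well and is let go (x of amber_bottle in the frame of well_left between -0.018 and 0.018 m and y of amber_bottle in the frame of well_left between -0.018 and 0.018 m and z of amber_bottle in the frame of well_left below 0.006 m and angle between amber_bottle's own z axis and vertical below 0.12 rad and contact force between the fingers and amber_bottle below 0.1 N), for 0.2 s.
2. the lid is shut (value of joint case_lid below 0.03 rad), for 0.2 s.
3. the loop's cross-bar lies behind the keeper's lip, with the lid shut (value of joint case_lid below 0.03 rad and x of loop_bar in the frame of keeper_seat between -0.003 and 0.016 m and z of loop_bar in the frame of keeper_seat between -0.005 and 0.0045 m), for 0.2 s.
At the end, for the whole second after the job is handed in: Lever within 0.1 rad of flat, lid within 0.02 rad of shut, the cross-bar behind the keeper's lip with its springs stretched 1.5 mm or more, the amber bottle upright (0.12 rad) on the floor of its well, within 18 mm of its middle (value of joint latch_lever below 0.1 rad and value of joint case_lid below 0.02 rad and value of joint latch_loop above 0.0015 m and x of loop_bar in the frame of keeper_seat between -0.004 and 0.016 m and z of loop_bar in the frame of keeper_seat between -0.005 and 0.0045 m and x of amber_bottle in the frame of well_left between -0.018 and 0.018 m and y of amber_bottle in the frame of well_left between -0.018 and 0.018 m and z of amber_bottle in the frame of well_left below 0.006 m and angle between amber_bottle's own z axis and vertical below 0.12 rad); the robot touches nothing.
It fails at once if the amber bottle is tipped (angle between amber_bottle's own z axis and vertical above 0.6 rad).
It fails at once if the pipette bulb is moved from its place (distance of pipette_bulb from where it was at the start of the episode above 0.03 m).
It fails at once if another thing on the bench is disturbed (distance of any of white_bottle, lab_timer, beaker from where it was at the start of the episode above 0.02 m or angle between white_bottle's own z axis and vertical above 0.3 rad).
It also fails if it takes over 72 s, if anything falls off the work surface, if the arm or the gripper's body presses on something with over 40 N, if the wrist force passes 120 N, or if a joint passes its speed limit or range.

## Working session

There is one attempt and no reset: what is moved stays moved. The work goes in short steps, Python scripts to look and compute and a shell command to move; the robot and the scene stay as the last step left them, time stands still between calls to the robot, and variables do not carry over. Pictures are saved under pics/ and viewed, about 8 in all and at most 12, crops included, and the job is handed in when it is done.

```bash
mkdir -p pics; ls
python3 - <<'E'
from workcell import bot, vision
import cv2, numpy as np
print(bot.get_obs())
ims=[]
for n in ["top","side"]:
    im=vision.camera(n); cv2.imwrite(f"pics/{n}0.png",im[:,:,::-1]); ims.append(im)
    c=vision.get_calibration(n); print(n,c)
    R=cv2.Rodrigues(np.array(c["rvec"]))[0]; print("campos",-R.T@np.array(c["tvec"]).ravel())
E
```

```text
pics
{'time': 0.0, 'q': array([6.65217471e+01, 5.01082979e+00, 1.00323657e+01, 9.51000087e+01,
       2.07694529e-04, 8.99989919e+01]), 'qd': array([ 0.03316841, -0.00538188,  0.09911469,  0.08640878, -0.05152894,
        0.08618459]), 'joint_efforts': array([ 1.08250009e-03, -5.20375657e+01,  4.64813590e+01,  1.57115911e-02,
        7.77516334e-05, -2.93967389e-05]), 'ee_pos': array([0.21902769, 0.50425501, 0.24156696]), 'tcp_rot': array([-8.99997909e+01,  7.84728256e-02,  6.65227552e+01]), 'wrist_force': array([-0.58904927,  0.29463381, -0.73564428]), 'torque': array([0.01110133, 0.02629908, 0.04972875]), 'opening': 0.08524415022897816}
top {'fx': 361.8823908759777, 'fy': 361.8823908759777, 'cx': 315.613153708208, 'cy': 200.34082711018073, 'rvec': array([ 2.28714021, -1.73257852,  0.27438009]), 'tvec': array([-0.22770212,  0.5184252 ,  1.03271469])}
campos [ 0.22296131 -0.18023217  1.14232972]
side {'fx': 368.15329411402575, 'fy': 368.15329411402575, 'cx': 321.4516132548431, 'cy': 199.23338885891584, 'rvec': array([ 1.02921899,  2.53119621, -0.94646345]), 'tvec': array([ 0.45526186, -0.16153314,  1.37199455])}
campos [1.02524579 0.42424031 0.94054058]
```

View pictures.

View pics/top0.png

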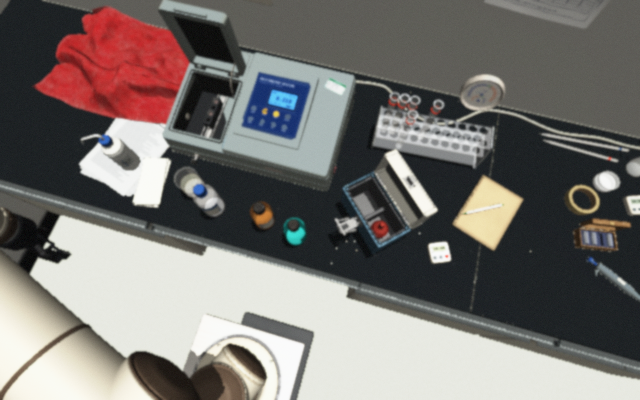

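View pics/side0.png

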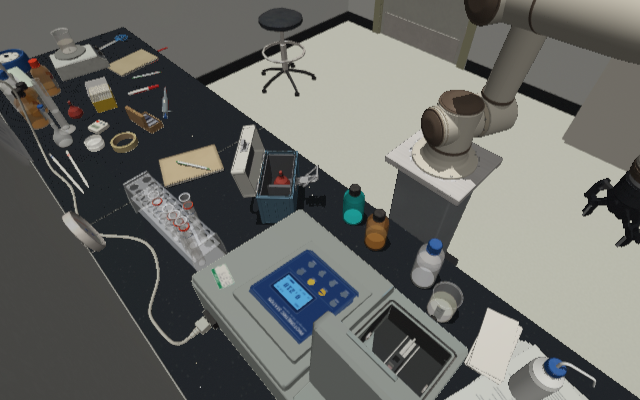

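```bash
cat > h.py <<'E'
from workcell import bot, vision
import cv2, numpy as np
from scipy.spatial.transform import Rotation as Ro
def cal(n): 
    c=vision.get_calibration(n)
    return np.array([[c["fx"],0,c["cx"]],[0,c["fy"],c["cy"]],[0,0,1.]]),cv2.Rodrigues(np.array(c["rvec"]))[0],np.array(c["tvec"]).ravel()
def ray(c,uv):
    K,R,t=c; return -R.T@t, R.T@np.linalg.solve(K,[uv[0],uv[1],1.])
def onz(c,uv,z):
    o,d=ray(c,uv); return o+d*(z-o[2])/d[2]
def proj(c,p):
    K,R,t=c; q=K@(R@np.asarray(p,float)+t); return q[:2]/q[2]
def tri(c1,u1,c2,u2):
    o1,d1=ray(c1,u1);o2,d2=ray(c2,u2); A=np.stack([d1,-d2],1); s=np.linalg.lstsq(A,o2-o1,rcond=None)[0]
    a,b=o1+d1*s[0],o2+d2*s[1]; return (a+b)/2,np.linalg.norm(a-b)
def crop(im,x0,y0,x1,y1,k): return cv2.resize(im[y0:y1,x0:x1,::-1],None,fx=k,fy=k,interpolation=cv2.INTER_CUBIC)
E
python3 - <<'E'
from h import *
t=cv2.imread("pics/top0.png")[:,:,::-1]; s=cv2.imread("pics/side0.png")[:,:,::-1]
a=crop(t,240,140,450,270,3.7); b=crop(s,220,110,430,260,3.7)
cv2.imwrite("pics/cr.png",cv2.resize(np.vstack([a[:, :777],np.zeros((4,777,3),np.uint8),b[:,:777]]),(598,800))[:800] )
cv2.imwrite("pics/crt.png",a[:,:777]); cv2.imwrite("pics/crs.png",b[:,:777])
ct,cs=cal("top"),cal("side")
for n,im,c in (("t",t,ct),("s",s,cs)):
    hsv=cv2.cvtColor(np.ascontiguousarray(im),cv2.COLOR_RGB2HSV)
    for nm,lo,hi in (("amber",(8,130,60),(22,255,255)),("blackish",(0,0,0),(0,0,0))):
        m=cv2.inRange(hsv,lo,hi); k,l,st,ce=cv2.connectedComponentsWithStats(m)
        for i in range(1,k):
            if st[i,4]>60: print(n,nm,st[i],ce[i])
E
```

```text
t amber [250 202  23  25 278] [261.88489209 215.14388489]
t amber [588 219  40  12 142] [607.63380282 225.04225352]
s amber [ 32  65  28  31 300] [45.53 79.75]
s amber [ 21  88  27  40 475] [ 33.54105263 109.15789474]
s amber [365 214  24  35 587] [375.79216354 232.73764906]
```

View pics/crt.png

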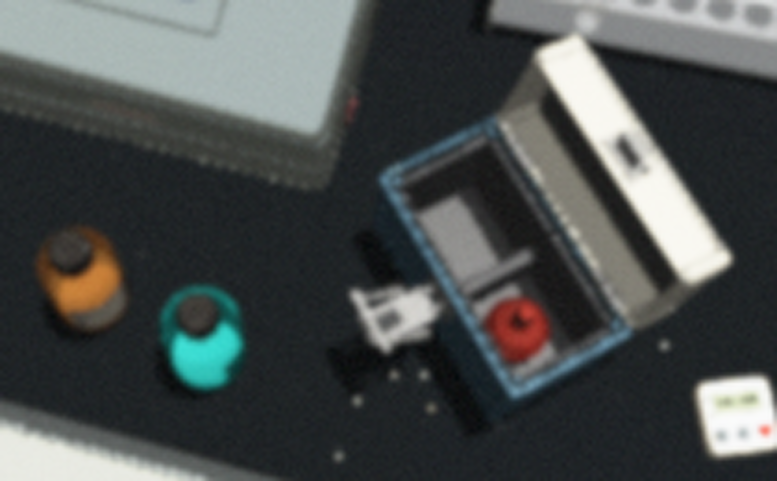

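View pics/crs.png

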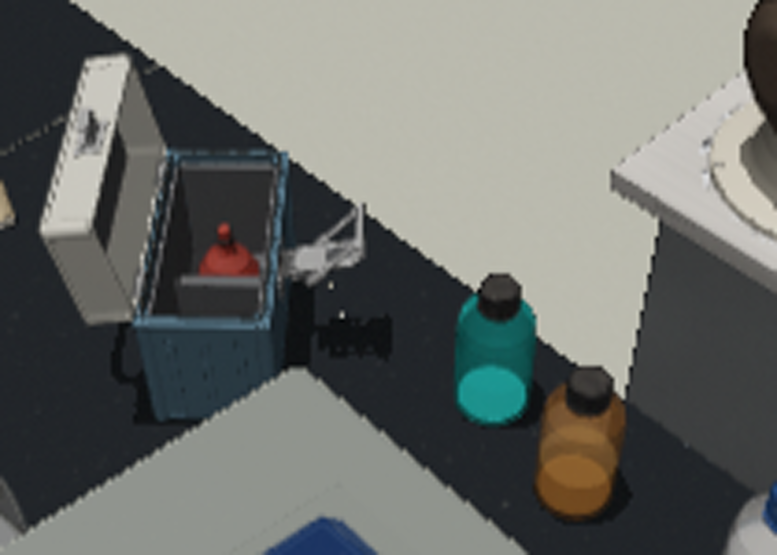

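Run:
```python
from h import *
ct,cs=cal("top"),cal("side")
T=lambda x,y:(x/3.7+240-.4,y/3.7+140-.4); S=lambda x,y:(x/3.7+220-.4,y/3.7+110-.4)
C={"FL":((384,178),(270,322)),"BL":((493,122),(137,322)),"FR":((513,395),(288,155)),"BR":((630,330),(168,155))}
P={}
for k,(a,b) in C.items():
    P[k]=onz(ct,T(*a),.135)[:2]; print(k,P[k],onz(cs,S(*b),.135)[:2],tri(ct,T(*a),cs,S(*b)))
print("center",sum(P.values())/4)
y=P["FL"]+P["BL"]-P["FR"]-P["BR"]; x=P["BL"]+P["BR"]-P["FL"]-P["FR"]
print("w",np.linalg.norm(y)/2,"d",np.linalg.norm(x)/2,"yaw from y",np.degrees(np.arctan2(-y[0],y[1])),"from x",np.degrees(np.arctan2(x[1],x[0])))
print("cap",onz(ct,T(70,245),.145),onz(cs,S(592,378),.145),tri(ct,T(70,248),cs,S(591,385)))
print("timer",onz(ct,T(738,415),.018))
for n,p in (("lid top corners",[(575,38),(727,258),(540,60),(685,282)]),):
    for q in p: print(onz(ct,T(*q),.24)[:2])
print("bar", tri(ct,T(372,320),cs,S(363,232)),tri(ct,T(383,350),cs,S(363,205)),tri(ct,T(353,292),cs,S(360,253)))
```

```text
FL [ 0.60450953 -0.15237598] [ 0.60432303 -0.14787723] (array([ 0.60409276, -0.150998  ,  0.13285251]), np.float64(0.0035161386369249475))
BL [ 0.67543303 -0.22561535] [ 0.67895851 -0.22154444] (array([ 0.67718855, -0.22554574,  0.13046036]), np.float64(0.0007466081381865067))
FR [ 0.46053201 -0.2904093 ] [ 0.46482862 -0.28398182] (array([ 0.46120246, -0.29022057,  0.12907196]), np.float64(0.0021590187224593844))
BR [ 0.53449024 -0.3661254 ] [ 0.53992074 -0.35856369] (array([ 0.53599165, -0.36666411,  0.12775527]), np.float64(0.002057570210349844))
center [ 0.5687412  -0.25863151]
w 0.19922725286117446 d 0.10389712101379216 yaw from y -45.648409629390116 from x -45.79429281128605
cap [0.48042613 0.06978153 0.145     ] [0.47470428 0.07028151 0.145     ] (array([0.47836175, 0.07116518, 0.14083503]), np.float64(0.0027598185264169142))
timer [ 0.52275835 -0.48946752  0.018     ]
[ 0.71063984 -0.26446411]
[ 0.57162171 -0.40230507]
[ 0.68603719 -0.2432467 ]
[ 0.54633204 -0.37707841]
bar (array([ 0.48609144, -0.17024217,  0.13631163]), np.float64(0.005988728119685838)) (array([ 0.46611921, -0.18666628,  0.14173383]), np.float64(0.00017507673920012556)) (array([ 0.50458884, -0.15179384,  0.13775273]), np.float64(0.0024141445972977195))
```

```bash
cat >> h.py <<'E'
def to(p,yaw=-45.7,roll=-90.,pitch=0.,R=None,frm=None):
    o=bot.get_obs(); p0,R0=(o["ee_pos"],Ro.from_euler("xyz",o["tcp_rot"],degrees=True)) if frm is None else frm
    R1=R if R is not None else Ro.from_euler("xyz",[roll,pitch,yaw],degrees=True)
    print(p, "row:",*np.round(np.r_[R0.inv().apply(np.array(p)-p0),(R0.inv()*R1).as_rotvec()],4))
    return p,R1
CO=np.array([.570,-.257,0]); CY=-45.7
RC=Ro.from_euler("z",CY,degrees=True)
def W(x,y,z): return CO+RC.apply([x,y,z])
E
python3 -c "
from h import *
to([.478,.071,.245])"
# row typed next
```

```text
[0.478, 0.071, 0.245] row: -0.2943 -0.003 -0.4101 0.0011 1.9587 -0.0007
```

```bash
R='-0.2943 -0.003 -0.41 0 1.9587 0'
python3 -m crank '-0.2943 -0.003 -0.41 0 1.9587 0;-0.2943 -0.003 -0.41 0 1.9587 0;-0.2943 -0.003 -0.41 0 1.9587 0;-0.2943 -0.003 -0.41 0 1.9587 0;-0.2943 -0.003 -0.41 0 1.9587 0;-0.2943 -0.003 -0.41 0 1.9587 0;-0.2943 -0.003 -0.41 0 1.9587 0;-0.2943 -0.003 -0.41 0 1.9587 0' -0.3 40
python3 -c "
from h import *
to([.478,.071,.245])"
```

```text
time: 0.9
ee_pos: [0.4247, 0.1591, 0.2446]
tcp_rot: [-90.0, -0.0, -2.6]
wrist_force: [0.8, 0.1, -0.9]
opening: 0.0556
[0.478, 0.071, 0.245] row: 0.0572 -0.0004 -0.0856 -0.0001 0.7526 0.0
```

```bash
python3 -m crank '.0572 0 -.0856 0 .7526 0;.0572 0 -.0856 0 .7526 0;.0572 0 -.0856 0 .7526 0;.0572 0 -.0856 0 .7526 0;.0572 0 -.0856 0 .7526 0;.0572 0 -.0856 0 .7526 0;.0572 0 -.0856 0 .7526 0'
python3 - <<'E'
from h import *
print(bot.get_obs()["ee_pos"],bot.get_obs()["tcp_rot"])
c=cal("wrist"); im=vision.camera("wrist"); cv2.imwrite("pics/w1.png",im[:,:,::-1])
print("cam",-c[1].T@c[2], c[1][2])
for p in [(.478,.071,.145),(.478,.071,0)]: print(proj(c,p))
E
```

```text
time: 1.6
ee_pos: [0.478, 0.0733, 0.2444]
tcp_rot: [-90.0, 0.0, -45.1]
wrist_force: [-0.1, 0.9, 0.2]
opening: 0.0556
[0.47796181 0.07331838 0.24443073] [-9.00198373e+01  1.62787661e-02 -4.51039821e+01]
cam [0.53252514 0.12853922 0.3750794 ] [-0.21446521 -0.21182512 -0.9534856 ]
[324.89624347 208.53809297]
[323.93522899 173.89729509]
```

View pics/w1.png

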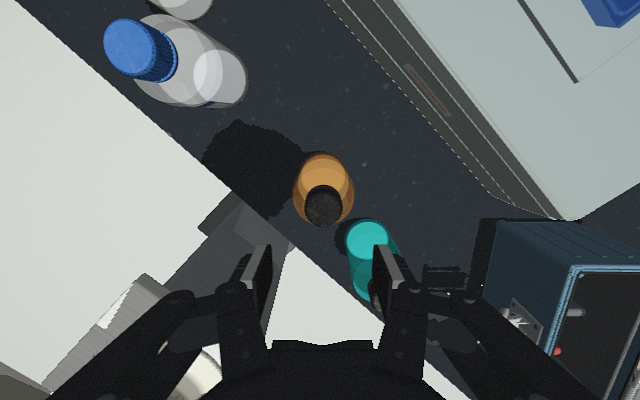

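Run:
```python
from h import *
c=cal("wrist"); p=onz(c,(323.3,205.5),.145); print(p)
to([p[0],p[1],.127])
```

```text
[0.47898934 0.07400633 0.145     ]
[np.float64(0.47898934246586944), np.float64(0.07400632839296781), 0.127] row: 0.0003 0.1175 0.0012 0.0002 0.0104 -0.0001
```

```bash
python3 -m crank '.0003 .04 .0012 0 .0104 0;.0003 .08 .0012 0 .0104 0;.0003 .1 .0012 0 .0104 0;.0003 .1175 .0012 0 .0104 0;.0003 .1175 .0012 0 .0104 0'
python3 -m crank '0 0 0 0 0 0;0 0 0 0 0 0;0 0 0 0 0 0;0 0 0 0 0 0' 0.6 40
python3 -m crank '0 -.02 0 0 0 0;0 -.05 0 0 0 0;0 -.1 0 0 0 0;0 -.14 0 0 0 0;0 -.17 0 0 0 0;0 -.18 0 0 0 0'
python3 - <<'E'
from h import *
f=to([.49,-.06,.305]); to(W(0,.047,.305),frm=(np.array(f[0]),f[1]))
E
```

```text
time: 2.15
ee_pos: [0.4778, 0.0739, 0.1248]
tcp_rot: [-90.2, 0.1, -45.8]
wrist_force: [-0.2, 1.1, 0.3]
opening: 0.0558
time: 2.55
ee_pos: [0.4798, 0.0739, 0.1284]
tcp_rot: [-89.9, -0.1, -45.9]
wrist_force: [0.3, -0.7, 5.6]
opening: 0.036
time: 3.15
ee_pos: [0.4796, 0.0741, 0.3101]
tcp_rot: [-89.8, -0.1, -45.9]
wrist_force: [0.5, 0.3, -4.3]
opening: 0.0346
[0.49, -0.06, 0.305] row: 0.1036 0.005 -0.0858 -0.0031 -0.0042 0.002
[ 0.60363756 -0.22417448  0.305     ] row: 0.1969 -0.0 -0.0333 0.0 0.0 0.0
```

```bash
python3 -m crank '.03 0 -.025 0 0 0;.06 0 -.05 0 0 0;.09 0 -.075 0 0 0;.1036 .0 -.0858 0 0 0;.13 0 -.09 0 0 0;.17 0 -.1 0 0 0;.21 0 -.107 0 0 0;.24 0 -.112 0 0 0'
python3 -m crank '.03 0 -.005 0 0 0;.05 0 -.006 0 0 0;.0605 0 -.0071 0 0 0;.0605 0 -.0071 0 0 0;.0605 0 -.0071 0 0 0'
python3 - <<'E'
from h import *
to(W(0,.047,.305))
c=cal("wrist"); im=vision.camera("wrist"); cv2.imwrite("pics/w2.png",im[:,:,::-1])
print([proj(c,W(x,y,.135)).round() for x,y in ((-52,100),(52,100),(52,-100),(-52,-100)) for x,y in ((x/1000,y/1000),)])
E
```

```text
time: 3.95
ee_pos: [0.5662, -0.1783, 0.3049]
tcp_rot: [-90.1, 0.1, -46.0]
wrist_force: [0.2, 0.2, -3.0]
opening: 0.0343
time: 4.45
ee_pos: [0.6022, -0.2246, 0.3058]
tcp_rot: [-90.0, 0.1, -46.0]
wrist_force: [-0.9, 0.0, -3.4]
opening: 0.0343
[ 0.60363756 -0.22417448  0.305     ] row: 0.0007 0.0008 0.0013 0.0008 -0.0044 -0.0022
[array([274., 136.]), array([373., 136.]), array([365., 298.]), array([283., 298.])]
```

View pics/w2.png

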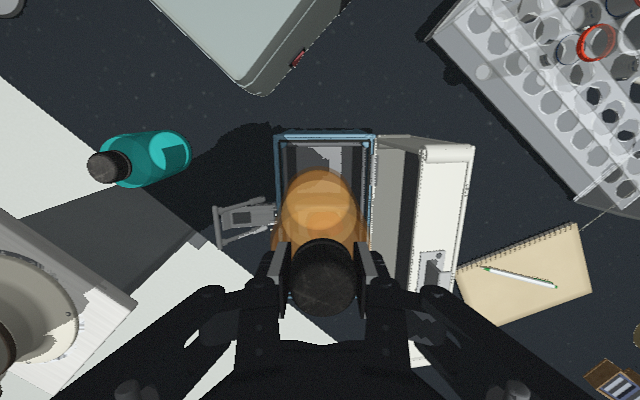

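```bash
python3 -m crank '.0015 .03 .001 0 0 0;.0015 .06 .001 0 0 0;.0015 .09 .001 0 0 0;.0015 .11 .001 0 0 0;.0015 .13 .001 0 0 0;.0015 .145 .001 0 0 0;.0015 .155 .001 0 0 0;.0015 .159 .001 0 0 0'
python3 -m crank '0 0.001 0 0 0 0;0 .002 0 0 0 0;0 .003 0 0 0 0;0 .0035 0 0 0 0;0 .0035 0 0 0 0'
```

```text
time: 5.3
ee_pos: [0.6036, -0.2246, 0.1474]
tcp_rot: [-90.0, 0.1, -45.9]
wrist_force: [-0.4, 0.4, -4.4]
opening: 0.0348
time: 5.8
ee_pos: [0.6047, -0.2253, 0.146]
tcp_rot: [-89.9, -0.1, -45.9]
wrist_force: [-1.0, 1.9, 5.5]
opening: 0.0345
```

```bash
python3 -m crank '0 -.001 0 0 0 0;0 -.001 0 0 0 0;0 -.001 0 0 0 0;0 -.001 0 0 0 0' -0.15
python3 -m crank '0 -.03 0 0 0 0;0 -.07 0 0 0 0;0 -.11 0 0 0 0;0 -.15 0 0 0 0;0 -.15 0 0 0 0'
python3 - <<'E'
from h import *
im=vision.camera("top"); cv2.imwrite("pics/t2.png",np.vstack([crop(im,300,140,450,270,2.3),crop(im,300,140,450,270,2.3)][:1]))
c=cal("wrist"); w=vision.camera("wrist"); cv2.imwrite("pics/w3.png",w[:,:,::-1])
s=vision.camera("side"); a=crop(w,200,60,520,340,2); b=cv2.resize(crop(s,220,110,340,230,4),(560,560)); 
cv2.imwrite("pics/w3c.png",cv2.resize(np.hstack([a,b]),(800,373)))
for z in (.160,): print(proj(c,W(0,.047,z)))
np.savez("pics/w3.npz",K=c[0],R=c[1],t=c[2])
E
```

```text
time: 6.2
ee_pos: [0.6042, -0.2253, 0.1455]
tcp_rot: [-90.0, 0.0, -46.0]
wrist_force: [-0.0, 0.3, 0.1]
opening: 0.049
time: 6.7
ee_pos: [0.605, -0.2256, 0.3021]
tcp_rot: [-89.8, -0.5, -46.0]
wrist_force: [0.3, -0.5, 1.0]
opening: 0.0489
[320.23394656 194.5292468 ]
```

View pics/w3c.png

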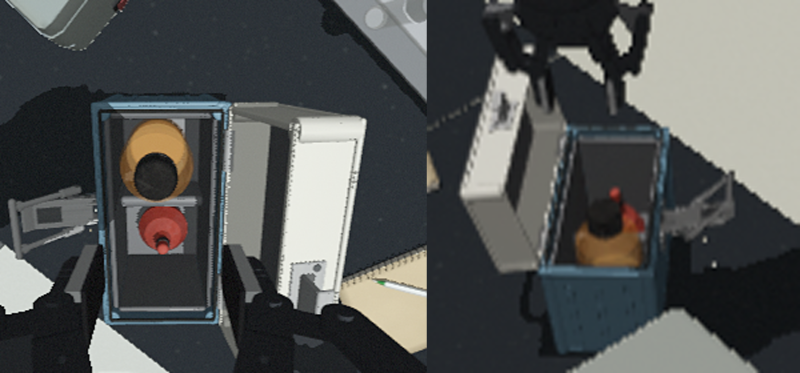

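```bash
cat >> h.py <<'E'
def lidpt(th,r,h): return np.array([.052-r*np.cos(th)+h*np.sin(th), .135+r*np.sin(th)+h*np.cos(th)])
def fist(th,tilt,r=.088,rho=.015,extra=0.):
    d=np.array([np.sin(tilt),-np.cos(tilt)]) # pointing direction (case x,z)
    n=np.array([np.sin(th),np.cos(th)]); C=lidpt(th,.106,.04)
    s=rho*np.sqrt(max(0,1-(d@n)**2)); 
    for h in np.arange(.04+s,.1,.0005):
        T=lidpt(th,r,h); v=C-T; k=v@-d; e=v+k*d
        if k<0 or np.linalg.norm(e)>=rho: break
    return T+n*extra-.011*d   # TCP
def Rt(tilt): return RC*Ro.from_euler("x",-90,degrees=True)*Ro.from_rotvec([0,0,-tilt])
E
python3 - <<'E'
from h import *
d=np.load("pics/w3.npz"); c=(d["K"],d["R"],d["t"])
for uv in ((475,150),(419,154)):
    o,v=ray(c,uv); o=RC.inv().apply(o-CO); v=RC.inv().apply(v); p=o+v*(.1-o[1])/v[1]; print(p)
    q=p[[0,2]]-[.052,.135]; print(np.hypot(*q),q)
for th in (1.6,1.7,1.8): print(th,lidpt(th,.106,.04),lidpt(th,.106,0), fist(th,.35,extra=.012))
p=fist(1.8,.35,extra=.025)
f=to(W(p[0],-.06,.33),R=Rt(0.35)); to(W(p[0],-.06,p[1]),R=Rt(.35),frm=(np.array(f[0]),f[1]))
E
```

```text
[0.10654261 0.1        0.23659554]
0.11531066536057845 [0.05454261 0.10159554]
[0.06208382 0.1        0.25468197]
0.12010602853811676 [0.01008382 0.11968197]
1.6 [0.09507809 0.23978682] [0.05509515 0.2409548 ] [0.12619991 0.23109293]
1.7 [0.10532411 0.23496269] [0.06565752 0.24011647] [0.13722414 0.22250973]
1.8 [0.11503733 0.22913977] [0.07608342 0.23822785] [0.1481295  0.21238897]
[ 0.63935629 -0.41398081  0.33      ] row: 0.1599 -0.0351 -0.106 0.0011 -0.0043 -0.3505
[ 0.63935629 -0.41398081  0.20943534] row: -0.0413 0.1133 -0.0 0.0 0.0 0.0
```

```bash
python3 -m crank '.04 -.02 -.026 0 0 -.09;.08 -.035 -.052 0 0 -.18;.12 -.035 -.08 0 0 -.27;.157 -.035 -.106 0 0 -.35;.157 -.035 -.106 0 0 -.35;.157 -.035 -.106 0 0 -.35' 1 40
python3 - <<'E'
from h import *
p=fist(1.7,.35,extra=.02); to(W(p[0],-.06,p[1]),R=Rt(.35))
E
```

```text
time: 7.45
ee_pos: [0.6361, -0.4121, 0.3283]
tcp_rot: [-90.0, -19.8, -46.0]
wrist_force: [-0.6, -0.1, -0.4]
opening: -0.0
[ 0.62843863 -0.40279306  0.22147898] row: -0.0476 0.0964 0.001 0.0026 -0.0052 -0.0037
```

```bash
python3 -m crank '-.01 .03 0 0 0 0;-.02 .06 0 0 0 0;-.035 .08 0 0 0 0;-.0476 .0964 .001 0 0 0;-.0476 .0964 .001 0 0 0'
python3 - <<'E'
from h import *
o=bot.get_obs(); print(RC.inv().apply(o["ee_pos"]-CO))
for th,t in ((1.65,.35),(1.5,.35),(1.35,.33),(1.2,.28),(1.05,.2),(.9,.1),(.8,0),(.7,0)):
    p=fist(th,t,extra=0); to(np.round(W(p[0],-.06,p[1]),4),R=Rt(t))
E
```

```text
time: 7.95
ee_pos: [0.6286, -0.4003, 0.2191]
tcp_rot: [-90.1, -19.6, -45.8]
wrist_force: [1.1, 0.7, 0.1]
opening: -0.0002
[ 0.14352319 -0.05815212  0.21911793]
[ 0.611  -0.3849  0.2279] row: -0.019 -0.0161 -0.0019 0.0024 -0.0022 -0.0072
[ 0.5988 -0.3725  0.2374] row: -0.0322 -0.0309 -0.002 0.0024 -0.0022 -0.0072
[ 0.5865 -0.3599  0.2438] row: -0.0467 -0.0429 -0.0021 0.0024 -0.0022 0.0128
[ 0.5747 -0.3478  0.2475] row: -0.0613 -0.052 -0.0022 0.0023 -0.0023 0.0628
[ 0.5641 -0.3369  0.2491] row: -0.0751 -0.0586 -0.0022 0.0022 -0.0024 0.1428
[ 0.5532 -0.3257  0.2476] row: -0.0903 -0.0625 -0.0022 0.0021 -0.0025 0.2428
[ 0.546  -0.3183  0.2445] row: -0.1011 -0.063 -0.0022 0.002 -0.0026 0.3428
[ 0.5387 -0.3108  0.2407] row: -0.1122 -0.063 -0.0022 0.002 -0.0026 0.3428
```

```bash
python3 -m crank '-.019 -.016 -.002 0 0 0;-.032 -.031 -.002 0 0 0;-.047 -.043 -.002 0 0 .013;-.061 -.052 -.002 0 0 .063;-.075 -.0585 -.002 0 0 .143;-.09 -.0625 -.002 0 0 .243;-.101 -.063 -.002 0 0 .343;-.112 -.063 -.002 0 0 .343'
python3 - <<'E'
from h import *
o=bot.get_obs(); print(RC.inv().apply(o["ee_pos"]-CO))
for th in (.6,.5,.4,.3,.2,.1,0,-.03):
    p=fist(th,0); to(np.round(W(p[0],-.06,p[1]),4),R=Rt(0))
E
```

```text
time: 8.75
ee_pos: [0.5413, -0.3133, 0.2429]
tcp_rot: [-90.0, -0.0, -46.0]
wrist_force: [2.1, -1.4, 1.6]
opening: 0.0003
[ 0.02028273 -0.05989216  0.24294499]
[ 0.5318 -0.3037  0.2357] row: -0.0135 0.0072 -0.0001 0.0007 -0.0046 0.0005
[ 0.5252 -0.297   0.2296] row: -0.023 0.0133 -0.0002 0.0007 -0.0046 0.0005
[ 0.5192 -0.2909  0.2225] row: -0.0315 0.0204 -0.0003 0.0007 -0.0046 0.0005
[ 0.5138 -0.2854  0.2145] row: -0.0392 0.0284 -0.0003 0.0007 -0.0046 0.0005
[ 0.5091 -0.2805  0.2056] row: -0.046 0.0373 -0.0003 0.0007 -0.0046 0.0005
[ 0.5051 -0.2764  0.1961] row: -0.0517 0.0468 -0.0003 0.0007 -0.0046 0.0005
[ 0.5019 -0.2731  0.186 ] row: -0.0564 0.0569 -0.0003 0.0007 -0.0046 0.0005
[ 0.5011 -0.2723  0.1838] row: -0.0575 0.0591 -0.0003 0.0007 -0.0046 0.0005
```

```bash
python3 -m crank '-.0135 .007 0 0 0 0;-.023 .0133 0 0 0 0;-.0315 .0204 0 0 0 0;-.039 .0284 0 0 0 0;-.046 .037 0 0 0 0;-.0515 .047 0 0 0 0;-.056 .057 0 0 0 0;-.0575 .060 0 0 0 0'
python3 -m crank '0 .001 0 0 0 0;0 .002 0 0 0 0;0 .003 0 0 0 0;0 .003 0 0 0 0'
```

```text
time: 9.55
ee_pos: [0.5006, -0.2715, 0.1859]
tcp_rot: [-90.0, -0.5, -45.9]
wrist_force: [-2.1, -1.7, 15.0]
opening: -0.0
time: 9.95
ee_pos: [0.5007, -0.2716, 0.1858]
tcp_rot: [-89.9, -0.6, -45.9]
wrist_force: [-8.1, 4.3, 23.3]
opening: -0.0
```

```bash
python3 -m crank '0 -.03 0 0 0 0;0 -.07 0 0 0 0;-.02 -.1 -.01 0 0 0;-.05 -.12 -.02 0 0 0;-.08 -.12 -.03 0 0 0;-.09 -.12 -.03 0 0 0;-.09 -.12 -.03 0 0 0'
python3 - <<'E'
from h import *
c=cal("wrist"); w=vision.camera("wrist"); cv2.imwrite("pics/w4.png",w[:,:,::-1]); np.savez("pics/w4.npz",K=c[0],R=c[1],t=c[2])
t=vision.camera("top"); s=vision.camera("side"); cv2.imwrite("pics/t4.png",t[:,:,::-1]); cv2.imwrite("pics/s4.png",s[:,:,::-1])
o=bot.get_obs(); print(RC.inv().apply(o["ee_pos"]-CO), "cam",RC.inv().apply(-c[1].T@c[2]-CO))
print("pivot",proj(c,W(-.07,0,.095)),"keeper",proj(c,W(-.055,0,.155)), "pivot s/t",proj(cal("side"),W(-.07,0,.095)),proj(cal("top"),W(-.07,0,.095)))
a=crop(w,180,60,500,360,1.25)  
b=cv2.resize(crop(s,255,120,345,200,4),None,fx=1.1,fy=1.1)
H=np.zeros((375+0,800,3),np.uint8); H[:375,:400]=a[:375]; H[:352,404:800]=b[:352,:396]; cv2.imwrite("pics/c4.png",H)
E
```

```text
time: 10.65
ee_pos: [0.4153, -0.2268, 0.3017]
tcp_rot: [-90.0, -0.5, -45.9]
wrist_force: [0.5, -0.9, 0.5]
opening: -0.0
[-0.12818929 -0.08941651  0.30017119] cam [-0.13104075 -0.01207174  0.43247975]
pivot [373.2411664  101.87248965] keeper [400.99474367  99.30498234] pivot s/t [301.0647478  181.03135948] [353.23732843 222.19383864]
```

View pics/c4.png

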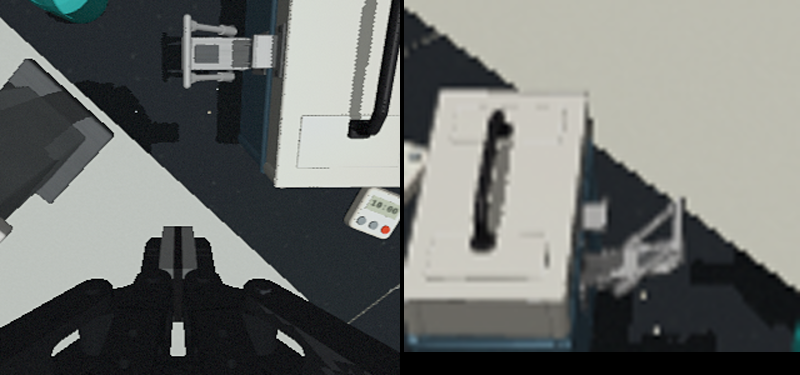

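Run:
```python
from h import *
d=np.load("pics/w4.npz"); c=(d["K"],d["R"],d["t"]); cs=cal("side")
loc=lambda p:RC.inv().apply(p-CO).round(4)
for n,u,v in (("A",(329.6,72.5),(318.2,179)),("B",(329.6,129),(318.4,166)),("mid",(329.6,101),(318.3,172.5))):
    p,e=tri(c,u,cs,v); print(n,loc(p),e)
# length check: bar ends in wrist at heights
for z in (.1,.12,.14,.16): print(z,loc(onz(c,(329.6,72),z)),loc(onz(c,(329.6,129.6),z)))
for z in (.155,.16): print("keeper outer edge",loc(onz(c,(180+252/1.25,60+50/1.25),z)))
print("lever plate far end",[loc(onz(c,(180+192/1.25,60+53/1.25),z)) for z in(.1,.12,.14)])
```

```text
A [-0.1235  0.026   0.1324] 0.004931111981034146
B [-0.1229 -0.0276  0.1352] 0.003787955463649528
mid [-0.1232 -0.0004  0.1338] 0.004368091920303089
0.1 [-0.12    0.0307  0.1   ] [-0.1198 -0.0301  0.1   ]
0.12 [-0.1206  0.0281  0.12  ] [-0.1204 -0.029   0.12  ]
0.14 [-0.1213  0.0255  0.14  ] [-0.1211 -0.0279  0.14  ]
0.16 [-0.122  0.023  0.16 ] [-0.1218 -0.0268  0.16  ]
keeper outer edge [-0.0731 -0.0005  0.155 ]
keeper outer edge [-0.0742 -0.0007  0.16  ]
lever plate far end [array([-0.1154, -0.0005,  0.1   ]), array([-0.1163, -0.0012,  0.12  ]), array([-0.1173, -0.0019,  0.14  ])]
```

```bash
cat >> h.py <<'E'
def Rj(t): return RC*Ro.from_euler("z",90,degrees=True)*Ro.from_euler("x",-90,degrees=True)*Ro.from_rotvec([-t,0,0])
def bar(x,z): return W(x-.004,0,z-.008)  # TCP for bar at case x,z with vertical tool
def loc(): return RC.inv().apply(bot.get_obs()["ee_pos"]-CO).round(4)
E
python3 - <<'E'
from h import *
print(bot.get_obs()["q"].round(1))
f=to(W(-.126,0,.22),R=Rj(0)); to(bar(-.122,.134),R=Rj(0),frm=(f[0],f[1]))
E
```

```text
[-2.860e+01 -3.900e+00  7.600e+00  1.012e+02 -1.000e-01  1.073e+02]
[ 0.48199967 -0.16682272  0.22      ] row: 0.0013 0.0802 0.0894 0.0052 -1.5748 0.0049
[ 0.48199967 -0.16682272  0.126     ] row: 0.0 0.094 -0.0 0.0 0.0 0.0
```

```bash
python3 -m crank '0 0 .03 0 -.15 0;0 0 .06 0 -.3 0;0 0 .09 0 -.45 0;0 0 .09 0 -.6 0;0 0 .09 0 -.75 0;0 0 .09 0 -.9 0;0 0 .09 0 -1.05 0;0 0 .09 0 -1.2 0' -1 20
python3 -c "
from h import *
to(W(-.126,0,.20),R=Rj(0))"
```

```text
time: 11.6
ee_pos: [0.4813, -0.1651, 0.2995]
tcp_rot: [-90.3, -0.1, 23.2]
wrist_force: [-0.8, -0.8, 0.5]
opening: 0.0856
[ 0.48199967 -0.16682272  0.2       ] row: -0.0001 0.0995 -0.0013 0.0054 -0.3688 0.0002
```

```bash
python3 -m crank '0 0 0 0 0 0' - 12; python3 -c "
from h import *
print(loc())"
```

```text
time: 11.7
ee_pos: [0.4812, -0.1651, 0.2996]
tcp_rot: [-90.3, -0.1, 22.9]
wrist_force: [-0.5, -0.1, 0.1]
opening: 0.0854
[-0.1278  0.0006  0.2996]
```

```bash
python3 -m crank '0 .03 -.001 .005 -.15 0;0 .06 -.001 .005 -.3 0;0 .09 -.001 .005 -.369 0;0 .099 -.001 .005 -.369 0;0 .099 -.001 .005 -.369 0'
python3 - <<'E'
from h import *
to(bar(-.122,.134),R=Rj(0)); print(loc())
c=cal("wrist"); w=vision.camera("wrist"); cv2.imwrite("pics/w5.png",cv2.resize(w[100:400,100:540,::-1],None,fx=1.5,fy=1.5)); np.savez("pics/w5.npz",K=c[0],R=c[1],t=c[2])
print("bar ends",proj(c,W(-.122,.0275,.134)),proj(c,W(-.122,-.0275,.134)),"keeper",proj(c,W(-.067,0,.152)),"piv",proj(c,W(-.07,0,.095)))
for f in (.9,1.2,2.2):
  print(f,proj(c,W(-.07-.057*np.sin(f)-.007*np.cos(f),0,.095-.057*np.cos(f)+.007*np.sin(f))))
E
```

```text
time: 12.2
ee_pos: [0.481, -0.1663, 0.2004]
tcp_rot: [-90.0, 0.0, 43.7]
wrist_force: [-0.7, 0.1, 0.8]
opening: 0.0852
[ 0.48199967 -0.16682272  0.126     ] row: 0.0003 0.0744 -0.0011 -0.0003 -0.0111 -0.0003
[-0.1271 -0.0003  0.2004]
bar ends [358.02546535 227.09345998] [285.73307075 227.90660581] keeper [322.74190131 303.85887274] piv [322.49451833 262.17386027]
0.9 [321.86292114 203.37391433]
1.2 [321.7876205  201.80325947]
2.2 [322.02080988 239.65247783]
```

View pics/w5.png

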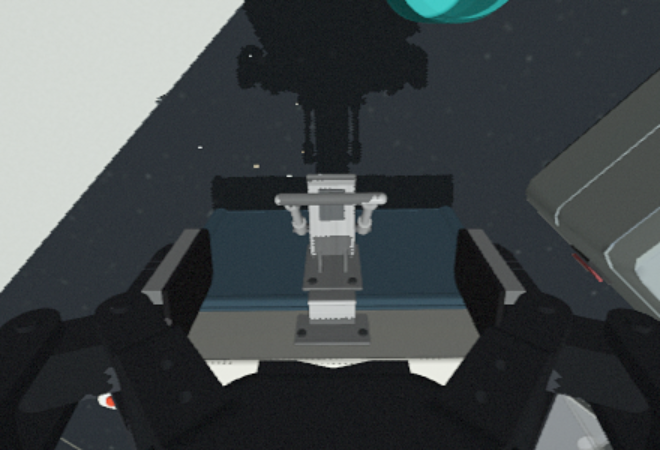

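Run:
```python
from h import *
d=np.load("pics/w4.npz"); c4=(d["K"],d["R"],d["t"]); d=np.load("pics/w5.npz"); c5=(d["K"],d["R"],d["t"])
L=lambda p:RC.inv().apply(p-CO).round(4)
p,e=tri(c4,(329.6,101),c5,(320.3,233.3)); print("bar",L(p),e)
p,e=tri(cal("side"),(318.3,172.5),c5,(320.3,233.3)); print("bar",L(p),e)
P=L(tri(c4,(329.6,101),c5,(320.3,233.3))[0])
for ph in (.4,.6,.8,1.,1.2,1.4,1.6):
    pin=np.array([-.07-.011*np.sin(ph-.35),.095-.011*np.cos(ph-.35)])
    e=[-.07-.057*np.sin(ph)-.007*np.cos(ph),.095-.057*np.cos(ph)+.007*np.sin(ph)]
    print(ph,"loop len to bar",np.hypot(P[0]-pin[0],P[2]-pin[1]).round(4),"lever end row w5",proj(c5,W(e[0],0,e[1]))[1].round(),"col w4",proj(c4,W(e[0],0,e[1]))[0].round())
for q in ((-.073,.156),(-.07,.156),(-.067,.152),(-.073,.149)): print(q,proj(c5,W(q[0],0,q[1])),proj(c4,W(q[0],0,q[1])))
```

```text
bar [-0.1214 -0.0009  0.1434] 0.00041965721464757455
bar [-0.1223  0.      0.1369] 0.007378069646977705
0.4 loop len to bar 0.0782 lever end row w5 216.0 col w4 344.0
0.6 loop len to bar 0.0765 lever end row w5 209.0 col w4 338.0
0.8 loop len to bar 0.0746 lever end row w5 205.0 col w4 332.0
1.0 loop len to bar 0.0726 lever end row w5 202.0 col w4 327.0
1.2 loop len to bar 0.0704 lever end row w5 202.0 col w4 324.0
1.4 loop len to bar 0.0682 lever end row w5 204.0 col w4 323.0
1.6 loop len to bar 0.0661 lever end row w5 209.0 col w4 323.0
(-0.073, 0.156) [322.67205749 300.52706617] [381.98219247  99.34459804]
(-0.07, 0.156) [322.71668908 303.95312115] [385.20161734  99.3294779 ]
(-0.067, 0.152) [322.74190131 303.85887274] [387.42854969  99.51562864]
(-0.073, 0.149) [322.64169635 294.66220439] [380.42539695  99.6923346 ]
```

```bash
sed -i 's/def bar(x,z): return W(x-.004,0,z-.008)/def bar(x,z): return W(x-.004,-.001,z-.008)/' h.py
python3 - <<'E'
from h import *
to(bar(-.1214,.1434),R=Rj(0))
E
```

```text
[ 0.48170303 -0.16795055  0.1354    ] row: -0.001 0.0665 -0.0011 0.0017 -0.0103 0.0008
```

```bash
python3 -m crank '-.0005 .02 -.001 0 -.01 0;-.001 .04 -.001 0 -.01 0;-.001 .055 -.001 0 -.01 0;-.001 .0655 -.001 0 -.01 0;-.001 .0655 -.001 0 -.01 0' -1 12
python3 -m crank '0 0 0 0 0 0;0 0 0 0 0 0;0 0 0 0 0 0;0 0 0 0 0 0;0 0 0 0 0 0;0 0 0 0 0 0;0 0 0 0 0 0' .4 12
python3 -c "
from h import *
print(loc())"
```

```text
time: 12.75
ee_pos: [0.4812, -0.1678, 0.1354]
tcp_rot: [-90.1, -0.0, 44.5]
wrist_force: [0.1, 1.3, 0.2]
opening: 0.0856
time: 13.45
ee_pos: [0.4814, -0.1678, 0.1361]
tcp_rot: [-90.1, -0.0, 44.5]
wrist_force: [-1.6, -0.1, 0.2]
opening: 0.0522
[-0.1257 -0.0011  0.1361]
```

```bash
python3 -m crank '0 -.001 .001 0 0 0;0 -.002 .0015 0 0 0;0 -.003 .002 0 0 0;0 -.003 .002 0 0 0'
python3 -m crank '0 -.001 .001 0 0 0;0 -.002 .0015 0 0 0;0 -.002 .0015 0 0 0'
python3 -m crank '0 -.001 .001 0 0 0;0 -.0015 .0015 0 0 0;0 -.0015 .0015 0 0 0'
```

```text
time: 13.85
ee_pos: [0.4802, -0.1666, 0.139]
tcp_rot: [-90.1, -0.0, 44.5]
wrist_force: [1.3, -2.9, -3.0]
opening: 0.0522
time: 14.15
ee_pos: [0.4792, -0.1656, 0.141]
tcp_rot: [-90.2, -0.0, 44.5]
wrist_force: [3.9, -5.5, -5.9]
opening: 0.0517
time: 14.45
ee_pos: [0.4786, -0.165, 0.1421]
tcp_rot: [-90.2, -0.0, 44.5]
wrist_force: [7.8, -8.1, -9.6]
opening: 0.0517
```

```bash
python3 -m crank '0 -.003 -.006 0 0 0;0 -.006 -.0115 0 0 0;0 -.009 -.017 0 0 0;0 -.012 -.0228 0 0 0;0 -.0142 -.029 0 0 0;0 -.016 -.035 0 0 0;0 -.016 -.035 0 0 0' 
python3 -c "
from h import *
print(loc()+[.004,0,.008])"
```

```text
time: 15.15
ee_pos: [0.5029, -0.1898, 0.1589]
tcp_rot: [-90.1, -0.0, 44.5]
wrist_force: [-3.0, 0.3, 2.9]
opening: 0.0519
[-0.091  -0.0011  0.1669]
```

Run:
```python
from h import *
c=cal("wrist"); w=vision.camera("wrist"); s=vision.camera("side"); np.savez("pics/w6.npz",K=c[0],R=c[1],t=c[2])
a=crop(w,220,180,420,340,2.5); b=cv2.resize(s[130:210,265:345,::-1],(400,400),interpolation=cv2.INTER_CUBIC)[:, :300]
cv2.imwrite("pics/c6.png",np.hstack([a,b]))
cs=cal("side")
for n,q in (("bar",(-.091,.1669)),("lip",(-.073,.156)),("seat",(-.067,.152)),("piv",(-.07,.095)),("lev2.7",(-.07-.057*np.sin(2.7)-.007*np.cos(2.7),.095-.057*np.cos(2.7)+.007*np.sin(2.7)))):
    p=W(q[0],0,q[1]); u=proj(c,p); v=proj(cs,p); print(n,(u-[220,180])*2.5, (v-[265,130])*5+[500,0])
```

```text
bar [258.3018583  256.79186368] [708.50223459 173.45971768]
lip [257.64239007 297.81456192] [679.74036247 186.07534233]
seat [257.44240878 308.6870561 ] [670.28864122 190.66715522]
piv [256.46252827 180.60103966] [680.32373901 255.15679739]
lev2.7 [257.73576117 223.72083409] [704.8829495  193.97866733]
```

View pics/c6.png

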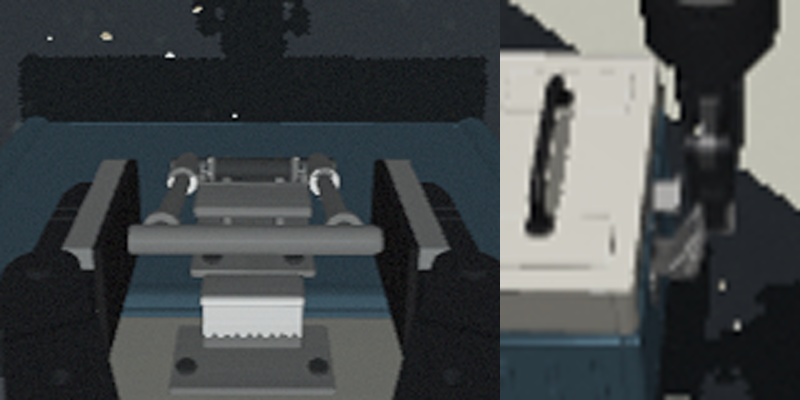

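Run:
```python
from h import *
d=np.load("pics/w6.npz"); c=(d["K"],d["R"],d["t"]); L=lambda p:RC.inv().apply(p-CO)
u=lambda x,y:(x/2.5+220-.3,y/2.5+180-.3)
for z in (.155,.158,.16,.162,.164,.167):
    a,b=L(onz(c,u(128.5,238),z)),L(onz(c,u(382,240),z)); print(z,((a+b)/2).round(4),"len",np.linalg.norm(a-b).round(4))
for x0,q in (("pin",(170)),):
    pass
for ph in (2.3,2.5,2.7,2.85):
    p=(-.07-.011*np.sin(ph-.35),.095-.011*np.cos(ph-.35)); e=(-.07-.057*np.sin(ph)-.007*np.cos(ph),.095-.057*np.cos(ph)+.007*np.sin(ph))
    print(ph,"pin",np.round(p,4),(proj(c,W(p[0],0,p[1]))-[220,180])*2.5,"end",(proj(c,W(e[0],0,e[1]))-[220,180])*2.5)
```

```text
0.155 [-0.0877 -0.0007  0.155 ] len 0.0558
0.158 [-0.0896 -0.0007  0.158 ] len 0.0545
0.16 [-0.0909 -0.0007  0.16  ] len 0.0537
0.162 [-0.0922 -0.0007  0.162 ] len 0.0529
0.164 [-0.0935 -0.0007  0.164 ] len 0.0521
0.167 [-0.0954 -0.0008  0.167 ] len 0.0508
2.3 pin [-0.0802  0.0991] [256.63533672 156.45781348] end [257.78343731 123.50293761]
2.5 pin [-0.0792  0.101 ] [256.65250275 162.46049528] end [257.79558092 172.65844234]
2.7 pin [-0.0778  0.1027] [256.66196734 169.3005436 ] end [257.73576117 223.72083409]
2.85 pin [-0.0766  0.1038] [256.66365731 174.80338808] end [257.64528021 260.76884143]
```

```bash
python3 -m crank '0 -.001 -.004 0 0 0;0 -.0015 -.0075 0 0 0;0 -.002 -.0115 0 0 0;0 -.002 -.015 0 0 0;0 -.002 -.019 0 0 0;0 -.0017 -.0225 0 0 0;0 -.001 -.026 0 0 0;0 -.0006 -.0285 0 0 0' 
python3 -m crank '0 0 0 0 0 0;0 0 0 0 0 0'
python3 - <<'E'
from h import *
print(loc()+[.0015,0,.005])
c=cal("wrist"); w=vision.camera("wrist"); np.savez("pics/w7.npz",K=c[0],R=c[1],t=c[2])
a=crop(w,240,200,400,340,3.5); cv2.imwrite("pics/c7.png",a)
L=loc()
for n,q in (("bar",(L[0]+.0015,L[2]+.005)),("liptop in",(-.070,.156)),("liptop out",(-.073,.156)),("lid edge",(-.054,.175)),("lidfront@.152",(-.054,.152))):
    print(n,(proj(c,W(q[0],0,q[1]))-[240,200])*3.5)
E
```

```text
time: 16.05
ee_pos: [0.5226, -0.2098, 0.1591]
tcp_rot: [-90.1, -0.0, 44.5]
wrist_force: [-2.6, -1.9, 0.7]
opening: 0.0517
time: 16.25
ee_pos: [0.5224, -0.2096, 0.1591]
tcp_rot: [-90.1, -0.0, 44.5]
wrist_force: [-3.4, -0.8, -0.1]
opening: 0.0519
[-0.0657 -0.001   0.1641]
bar [290.93540011 262.95549694]
liptop in [290.73914615 209.42092426]
liptop out [290.82199702 191.91256232]
lid edge [291.02746109 379.42860484]
lidfront@.152 [290.18414499 284.79534727]
```

View pics/c7.png

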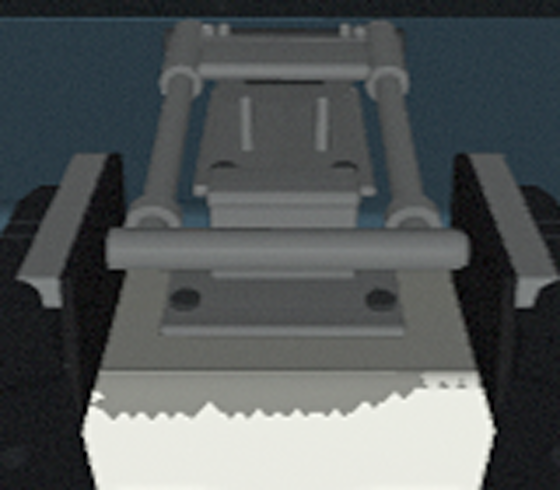

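```bash
python3 -m crank '0 0 -.001 0 0 0;0 0.001 -.002 0 0 0;0 .003 -.002 0 0 0;0 .005 -.002 0 0 0;0 .005 -.002 0 0 0'
python3 -c "
from h import *
print(loc()+[.0015,0,.005])"
```

```text
time: 16.8
ee_pos: [0.5238, -0.211, 0.1541]
tcp_rot: [-90.1, -0.0, 44.5]
wrist_force: [-3.1, -1.0, 2.2]
opening: 0.0518
[-0.0637 -0.001   0.1591]
```

```bash
python3 -m crank '0 .002 0 0 0 0;0 .003 0 0 0 0;0 .004 0 0 0 0;0 .004 0 0 0 0'
python3 -m crank '0 .001 0 0 0 0;0 .002 0 0 0 0;0 .003 0 0 0 0;0 .003 0 0 0 0'
python3 -m crank '0 .001 0 0 0 0;0 .002 0 0 0 0;0 .002 0 0 0 0'
python3 - <<'E'
from h import *
print(loc()+[.0015,0,.005])
c=cal("wrist"); w=vision.camera("wrist"); cv2.imwrite("pics/w8.png",w[:,:,::-1]); np.savez("pics/w8.npz",K=c[0],R=c[1],t=c[2])
E
```

```text
time: 17.2
ee_pos: [0.5237, -0.2109, 0.1498]
tcp_rot: [-90.1, -0.0, 44.5]
wrist_force: [-4.2, -2.8, 1.7]
opening: 0.0517
time: 17.6
ee_pos: [0.5238, -0.211, 0.147]
tcp_rot: [-90.1, -0.0, 44.5]
wrist_force: [-3.0, -3.3, 0.6]
opening: 0.0512
time: 17.9
ee_pos: [0.5238, -0.211, 0.1451]
tcp_rot: [-90.1, -0.0, 44.5]
wrist_force: [-2.8, -2.8, 2.3]
opening: 0.0516
[-0.0637 -0.0009  0.1501]
```

```bash
python3 -m crank '0 .001 0 0 0 0;0 .002 0 0 0 0;0 .002 0 0 0 0'
python3 - <<'E'
from h import *
print(loc()+[.0015,0,.005])
c=cal("wrist"); w=vision.camera("wrist"); s=vision.camera("side"); np.savez("pics/w8.npz",K=c[0],R=c[1],t=c[2])
cv2.imwrite("pics/c8.png",np.hstack([crop(w,220,160,400,330,3)[:, :540],cv2.resize(crop(s,290,150,320,200,8),(260,510))[:510]]))
for n,q in (("bar seat",(-.0655,.152)),("liptop in",(-.070,.156)),("liptop out",(-.073,.156)),("lid edge",(-.054,.175)),("lip",(-.0715,.159))):
    print(n,(proj(c,W(q[0],0,q[1]))-[220,160])*3)
E
```

```text
time: 18.25
ee_pos: [0.524, -0.2111, 0.1446]
tcp_rot: [-90.2, -0.1, 44.5]
wrist_force: [-7.0, -1.8, 11.4]
opening: 0.0516
[-0.0635 -0.0009  0.1496]
bar seat [308.85604383 343.14799391]
liptop in [309.11948489 332.53053967]
liptop out [309.19908194 316.15068258]
lid edge [309.46752491 499.09149753]
lip [309.27909048 334.47961276]
```

View pics/c8.png

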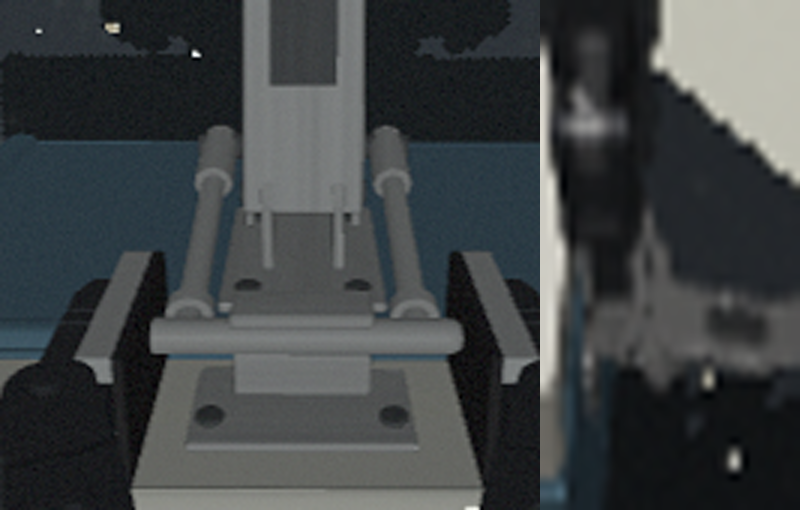

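```bash
python3 -m crank '0 -.001 0 0 0 0;0 -.001 0 0 0 0;0 -.001 0 0 0 0;0 -.001 0 0 0 0;0 -.001 0 0 0 0' -1
python3 -m crank '0 -.02 .003 0 0 0;0 -.06 .003 0 0 0;0 -.1 .003 0 0 0;0 -.1 .03 0 0 0;0 -.1 .06 0 0 0;0 -.1 .09 0 0 0;0 -.1 .09 0 0 0;0 -.1 .09 0 0 0'
cat >> h.py <<'E'
def lev(ph,t,extra=0.,rho=.011,s=.05):
    d=np.array([np.sin(t),-np.cos(t)]); n=np.array([-np.cos(ph),np.sin(ph)])
    E=np.array([-.07-s*np.sin(ph)-.007*np.cos(ph),.095-s*np.cos(ph)+.007*np.sin(ph)])
    return E+n*(extra+rho*np.sqrt(max(0,1-(d@n)**2)))-.011*d
E
python3 - <<'E'
from h import *
print(loc(),bot.get_obs()["q"].round(1))
p=lev(1.5,.7,extra=.03); f=to(W(p[0],-.001,p[1]),R=Rj(.7)); print(p)
w=vision.camera("wrist"); c=cal("wrist"); cv2.imwrite("pics/w9.png",w[:,:,::-1]); np.savez("pics/w9.npz",K=c[0],R=c[1],t=c[2])
for ph in (1.2,1.4,1.6,1.8):
    e=lev(ph,0,rho=0,s=.057)+[0,-.011]; print(ph,proj(c,W(e[0],0,e[1])))
E
```

```text
time: 18.85
ee_pos: [0.5239, -0.2108, 0.144]
tcp_rot: [-90.1, -0.1, 44.5]
wrist_force: [-0.9, 0.3, 0.1]
opening: 0.0854
time: 19.65
ee_pos: [0.4606, -0.1465, 0.2445]
tcp_rot: [-90.2, -0.1, 44.6]
wrist_force: [1.4, -0.5, -0.2]
opening: 0.0856
[-0.1555 -0.0011  0.2445] [-17.6  -4.3   1.   95.1  -0.   27.8]
[ 0.47846494 -0.16463235  0.14324101] row: -0.0002 0.1013 -0.0252 -0.6968 0.0038 0.003
[-0.13003634  0.14324101]
1.2 [322.19487218 213.35595395]
1.4 [322.23482524 215.50322433]
1.6 [322.27006131 219.91555563]
1.8 [322.29826452 226.62594387]
```

Run:
```python
from h import *
d=np.load("pics/w9.npz"); c=(d["K"],d["R"],d["t"]); g=cv2.cvtColor(cv2.imread("pics/w9.png"),cv2.COLOR_BGR2GRAY)
print("col318",list(zip(range(205,320,3),g[205:320:3,319:326].mean(1).astype(int))))
print("bar-col",list(zip(range(262,312,2),g[262:312:2,294:299].mean(1).astype(int))))
for q in ((-.067,.152),(-.0655,.152),(-.072,.159),(-.073,.156)): print(q,[proj(c,W(q[0],y,q[1])).round(1) for y in(0,.025,-.025)])
```

```text
col318 [(205, np.int64(27)), (208, np.int64(28)), (211, np.int64(25)), (214, np.int64(194)), (217, np.int64(192)), (220, np.int64(190)), (223, np.int64(209)), (226, np.int64(117)), (229, np.int64(117)), (232, np.int64(118)), (235, np.int64(118)), (238, np.int64(119)), (241, np.int64(120)), (244, np.int64(172)), (247, np.int64(212)), (250, np.int64(213)), (253, np.int64(214)), (256, np.int64(216)), (259, np.int64(117)), (262, np.int64(118)), (265, np.int64(117)), (268, np.int64(118)), (271, np.int64(78)), (274, np.int64(78)), (277, np.int64(79)), (280, np.int64(79)), (283, np.int64(78)), (286, np.int64(78)), (289, np.int64(126)), (292, np.int64(79)), (295, np.int64(134)), (298, np.int64(178)), (301, np.int64(193)), (304, np.int64(197)), (307, np.int64(113)), (310, np.int64(78)), (313, np.int64(82)), (316, np.int64(77)), (319, np.int64(95))]
bar-col [(262, np.int64(52)), (264, np.int64(53)), (266, np.int64(54)), (268, np.int64(55)), (270, np.int64(54)), (272, np.int64(54)), (274, np.int64(55)), (276, np.int64(52)), (278, np.int64(52)), (280, np.int64(52)), (282, np.int64(55)), (284, np.int64(54)), (286, np.int64(54)), (288, np.int64(55)), (290, np.int64(63)), (292, np.int64(86)), (294, np.int64(79)), (296, np.int64(113)), (298, np.int64(177)), (300, np.int64(203)), (302, np.int64(93)), (304, np.int64(100)), (306, np.int64(100)), (308, np.int64(100)), (310, np.int64(100))]
(-0.067, 0.152) [array([322.2, 298.2]), array([348.8, 298.2]), array([295.6, 298.2])]
(-0.0655, 0.152) [array([322.2, 299.5]), array([348.8, 299.6]), array([295.6, 299.5])]
(-0.072, 0.159) [array([322.3, 298.4]), array([349.7, 298.4]), array([294.8, 298.4])]
(-0.073, 0.156) [array([322.3, 295.4]), array([349.5, 295.5]), array([295. , 295.4])]
```

```bash
python3 -m crank '0 .02 0 -.14 0 0;0 .04 0 -.28 0 0;0 .06 -.005 -.42 0 0;0 .08 -.015 -.56 0 0;0 .101 -.025 -.697 0 0;0 .101 -.025 -.697 0 0;0 .101 -.025 -.697 0 0' 1 40
python3 - <<'E'
from h import *
print(loc(),bot.get_obs()["q"].round(1))
for ph in (1.3,1.15,1,.85,.7,.55,.4,.25,.1,0,-.05):
    p=lev(ph,.7); print(ph,end=" "); to(W(p[0],-.001,p[1]).round(4),R=Rj(.7))
E
```

```text
time: 20.4
ee_pos: [0.4783, -0.1643, 0.1439]
tcp_rot: [-129.9, -0.1, 44.5]
wrist_force: [1.3, 1.3, 1.7]
opening: -0.0001
[-0.1304 -0.0009  0.1439] [ -6.3 -35.  -42.2  49.8 -23.8  32. ]
1.3 [ 0.4796 -0.1658  0.1012] row: -0.0001 0.034 0.0259 -0.0039 0.0026 0.0036
1.15 [ 0.4807 -0.1669  0.0921] row: -0.0001 0.042 0.0305 -0.0039 0.0026 0.0036
1 [ 0.4829 -0.1692  0.0835] row: -0.0002 0.0507 0.0336 -0.0039 0.0026 0.0036
0.85 [ 0.4859 -0.1722  0.0758] row: -0.0002 0.0593 0.0353 -0.0039 0.0026 0.0036
0.7 [ 0.4882 -0.1746  0.0709] row: -0.0002 0.0652 0.0359 -0.0039 0.0026 0.0036
0.55 [ 0.491  -0.1774  0.0663] row: -0.0002 0.0712 0.0358 -0.0039 0.0026 0.0036
0.4 [ 0.4941 -0.1807  0.062 ] row: -0.0003 0.0774 0.0351 -0.0039 0.0026 0.0036
0.25 [ 0.4977 -0.1844  0.0583] row: -0.0003 0.0836 0.0335 -0.0039 0.0026 0.0036
0.1 [ 0.5018 -0.1885  0.0551] row: -0.0003 0.0898 0.0311 -0.0039 0.0026 0.0036
0 [ 0.5047 -0.1915  0.0534] row: -0.0003 0.0938 0.029 -0.0039 0.0026 0.0036
-0.05 [ 0.5062 -0.1931  0.0527] row: -0.0004 0.0957 0.0277 -0.0039 0.0026 0.0036
```

```bash
python3 -m crank '0 .015 .012 0 0 0;0 .034 .026 0 0 0;0 .042 .0305 0 0 0;0 .0507 .0336 0 0 0;0 .0593 .0353 0 0 0;0 .0593 .0353 0 0 0'
python3 -c "
from h import *
print(loc(),bot.get_obs()['q'].round(1))
for ph in (.7,.55,.4,.25,.1,0,-.05,-.1):
    p=lev(ph,.7); print(ph,end=' '); to(W(p[0],-.001,p[1]).round(4),R=Rj(.7))"
```

```text
time: 21.0
ee_pos: [0.4871, -0.1731, 0.0759]
tcp_rot: [-130.1, -0.1, 44.5]
wrist_force: [1.5, -1.0, 2.8]
opening: 0.0002
[-0.1179 -0.0007  0.0759] [ -7.4 -31.8 -48.1  40.1 -23.3  31. ]
0.7 [ 0.4882 -0.1746  0.0709] row: -0.0003 0.005 0.0019 -0.0003 0.0014 0.0032
0.55 [ 0.491  -0.1774  0.0663] row: -0.0003 0.0111 0.0018 -0.0003 0.0014 0.0032
0.4 [ 0.4941 -0.1807  0.062 ] row: -0.0004 0.0173 0.0011 -0.0003 0.0014 0.0032
0.25 [ 0.4977 -0.1844  0.0583] row: -0.0004 0.0234 -0.0005 -0.0003 0.0014 0.0032
0.1 [ 0.5018 -0.1885  0.0551] row: -0.0003 0.0296 -0.0028 -0.0003 0.0014 0.0032
0 [ 0.5047 -0.1915  0.0534] row: -0.0004 0.0336 -0.0049 -0.0003 0.0014 0.0032
-0.05 [ 0.5062 -0.1931  0.0527] row: -0.0004 0.0355 -0.0062 -0.0003 0.0014 0.0032
-0.1 [ 0.5078 -0.1947  0.0521] row: -0.0004 0.0374 -0.0075 -0.0003 0.0014 0.0032
```

```bash
python3 -m crank '0 .005 .0019 0 0 0;0 .0111 .0018 0 0 0;0 .0173 .0011 0 0 0;0 .0234 -.0005 0 0 0;0 .0296 -.0028 0 0 0;0 .0336 -.0049 0 0 0;0 .0336 -.0049 0 0 0'
python3 -m crank '0 .002 -.0013 0 0 0;0 .002 -.0013 0 0 0'
python3 -m crank '0 .002 -.0013 0 0 0;0 .002 -.0013 0 0 0'
python3 -c "
from h import *
print(loc())"
```

```text
time: 21.7
ee_pos: [0.5038, -0.191, 0.0517]
tcp_rot: [-130.0, -0.0, 44.5]
wrist_force: [-0.4, -0.1, -0.8]
opening: -0.0
time: 21.9
ee_pos: [0.5057, -0.1923, 0.0518]
tcp_rot: [-130.1, -0.1, 44.5]
wrist_force: [0.1, -0.6, -0.0]
opening: -0.0
time: 22.1
ee_pos: [0.5073, -0.1939, 0.0512]
tcp_rot: [-130.1, -0.1, 44.5]
wrist_force: [0.6, 1.3, 0.7]
opening: -0.0002
[-0.089  -0.0008  0.0512]
```

```bash
python3 -m crank '0 .001 -.0012 0 0 0;0 .0019 -.0023 0 0 0;0 .0019 -.0023 0 0 0'
python3 -m crank '0 .001 -.0012 0 0 0;0 .0019 -.0023 0 0 0;0 .0019 -.0023 0 0 0'
python3 -c "
from h import *
print(loc())"
```

```text
time: 22.4
ee_pos: [0.5083, -0.1947, 0.0508]
tcp_rot: [-129.9, -0.0, 44.6]
wrist_force: [-27.6, 24.0, 20.4]
opening: -0.0004
time: 22.7
ee_pos: [0.5092, -0.1954, 0.0503]
tcp_rot: [-129.7, 0.1, 44.8]
wrist_force: [-56.3, 45.9, 39.0]
opening: 0.0
[-0.0865 -0.0004  0.0503]
```

```bash
python3 -m crank '0 -.01 .01 0 0 0;0 -.04 .02 0 0 0;0 -.08 .03 0 0 0;0 -.12 .03 .1 0 0;0 -.15 .03 .2 0 0;0 -.17 .03 .3 0 0;0 -.17 .03 .4 0 0;0 -.17 .03 .5 0 0'
python3 -m crank '0 0 0 .1 0 0;0 0 0 .2 0 0;0 0 0 .2 0 0'
python3 - <<'E'
from h import *
print(loc(),bot.get_obs()["wrist_force"])
c=cal("wrist"); w=vision.camera("wrist"); cv2.imwrite("pics/w10.png",w[:,:,::-1])
g=cv2.cvtColor(w,cv2.COLOR_RGB2GRAY)
for n,q in (("lidedge",(-.054,.175)),("seat",(-.067,.152)),("liptop out",(-.073,.156)),("piv",(-.07,.095)),("end0",tuple(lev(0,0,rho=0,s=.057)+[0,-.011])),("end.1",tuple(lev(.1,0,rho=0,s=.057)+[0,-.011])),("end.9",tuple(lev(.9,0,rho=0,s=.057)+[0,-.011])),("bench front",(-.052,0))):
    print(n,proj(c,W(q[0],0,q[1])).round(1), "barcol",proj(c,W(q[0],.025,q[1])).round(1))
u=int(proj(c,W(-.07,0,.1))[0]); print(u,[(r,int(g[r,u-2:u+3].mean())) for r in range(60,330,4)])
ub=int(proj(c,W(-.067,.0225,.152))[0]); print(ub,[(r,int(g[r,ub-1:ub+2].mean())) for r in range(150,300,3)])
E
```

```text
time: 23.5
ee_pos: [0.4191, -0.1035, 0.1636]
tcp_rot: [-101.3, -0.2, 44.6]
wrist_force: [0.6, 0.9, -0.5]
opening: -0.0001
time: 23.8
ee_pos: [0.4193, -0.1048, 0.1609]
tcp_rot: [-89.7, 0.0, 44.4]
wrist_force: [-0.7, -0.2, -0.6]
opening: 0.0002
[-0.2142 -0.0015  0.1609] [-0.72878486 -0.19863963 -0.57224449]
lidedge [323.4 496.7] barcol [361.8 496.7]
seat [323.3 443.1] barcol [358.2 443.1]
liptop out [323.3 443.5] barcol [359.3 443.6]
piv [323.  370.3] barcol [350.5 370.3]
end0 [322.8 319.8] barcol [345.6 319.8]
end.1 [322.8 316.1] barcol [345.8 316.2]
end.9 [323.  303.2] barcol [349.1 303.3]
bench front [322.6 315.1] barcol [342.6 315.1]
322 [(60, 214), (64, 214), (68, 215), (72, 215), (76, 215), (80, 215), (84, 214), (88, 215), (92, 215), (96, 215), (100, 180), (104, 111), (108, 112), (112, 115), (116, 117), (120, 84), (124, 27), (128, 26), (132, 27), (136, 29), (140, 26), (144, 26), (148, 26), (152, 25), (156, 25), (160, 27), (164, 26), (168, 24), (172, 29), (176, 27), (180, 26), (184, 28), (188, 51), (192, 51), (196, 51), (200, 50), (204, 50), (208, 50), (212, 49), (216, 53), (220, 
[... 158 characters left out ...]
 (280, 31), (284, 32), (288, 33), (292, 32), (296, 32), (300, 34), (304, 35), (308, 34), (312, 34), (316, 35), (320, 105), (324, 107), (328, 39)]
354 [(150, 27), (153, 28), (156, 28), (159, 25), (162, 30), (165, 25), (168, 27), (171, 38), (174, 52), (177, 50), (180, 50), (183, 50), (186, 53), (189, 57), (192, 50), (195, 50), (198, 49), (201, 50), (204, 48), (207, 50), (210, 47), (213, 51), (216, 52), (219, 50), (222, 50), (225, 52), (228, 49), (231, 50), (234, 50), (237, 49), (240, 50), (243, 49), (246, 49), (249, 51), (252, 50), (255, 49), (258, 50), (261, 51), (264, 49), (267, 49), (270, 50), (273, 52), (276, 52), (279, 34), (282, 24), (285, 27), (288, 27), (291, 25), (294, 24), (297, 24)]
```

```bash
python3 -m crank '0 -.04 0 0 0 0;0 -.083 0 0 0 0;0 -.083 -.03 0 0 0;0 -.083 -.058 0 0 0;0 -.083 -.058 0 0 0'
python3 - <<'E'
from h import *
print(loc())
c=cal("wrist"); w=vision.camera("wrist"); cv2.imwrite("pics/w11.png",w[:,:,::-1]); g=cv2.cvtColor(w,cv2.COLOR_RGB2GRAY)
for q in ((-.067,.152),(-.073,.156),(-.054,.175)): print(q,[proj(c,W(q[0],y,q[1])).round(1) for y in(0,.025,-.025)])
u=int(proj(c,W(-.067,-.025,.152))[0]); print(u,[(r,int(g[r,u-2:u+3].mean())) for r in range(270,330,2)])
u=int(proj(c,W(-.067,0,.152))[0]); print(u,[(r,int(g[r,u-2:u+3].mean())) for r in range(270,330,2)])
t=vision.camera("top"); t0=cv2.imread("pics/top0.png")[:,:,::-1]
for n,(x,y) in {"timer":(439,252),"white":(206,198),"beaker":(186,178)}.items():
    a=t0[y-14:y+14,x-14:x+14]; r=cv2.matchTemplate(np.ascontiguousarray(t[y-22:y+22,x-22:x+22]),np.ascontiguousarray(a),cv2.TM_CCOEFF_NORMED); print(n,cv2.minMaxLoc(r)[1::2],"expect (8,8)")
E
```

```text
time: 24.35
ee_pos: [0.4603, -0.1464, 0.2449]
tcp_rot: [-90.2, -0.0, 44.5]
wrist_force: [-0.3, 0.5, -1.0]
opening: 0.0
[-0.1558 -0.0013  0.2449]
(-0.067, 0.152) [array([322.4, 298.4]), array([349. , 298.4]), array([295.9, 298.4])]
(-0.073, 0.156) [array([322.5, 295.6]), array([349.6, 295.7]), array([295.3, 295.6])]
(-0.054, 0.175) [array([322.5, 327.6]), array([351. , 327.6]), array([294. , 327.5])]
295 [(270, 28), (272, 27), (274, 27), (276, 26), (278, 26), (280, 26), (282, 27), (284, 27), (286, 26), (288, 25), (290, 24), (292, 25), (294, 25), (296, 24), (298, 26), (300, 27), (302, 23), (304, 24), (306, 20), (308, 23), (310, 25), (312, 25), (314, 27), (316, 23), (318, 23), (320, 24), (322, 26), (324, 26), (326, 24), (328, 25)]
322 [(270, 24), (272, 21), (274, 20), (276, 33), (278, 33), (280, 33), (282, 34), (284, 33), (286, 34), (288, 33), (290, 34), (292, 34), (294, 34), (296, 33), (298, 34), (300, 33), (302, 34), (304, 35), (306, 33), (308, 32), (310, 36), (312, 33), (314, 31), (316, 32), (318, 123), (320, 101), (322, 102), (324, 99), (326, 195), (328, 202)]
timer (0.9993255138397217, (8, 8)) expect (8,8)
white (0.9993171095848083, (8, 8)) expect (8,8)
beaker (0.9991251230239868, (8, 8)) expect (8,8)
```

```bash
python3 -m crank '0 0 0 0 0 0;0 0 0 0 0 0;0 0 0 0 0 0;0 0 0 0 0 0;0 0 0 0 0 0;0 0 0 0 0 0' -1
python3 - <<'E'
from h import *
c=cal("wrist"); w=vision.camera("wrist"); cv2.imwrite("pics/w12.png",w[:,:,::-1]); g=cv2.cvtColor(w,cv2.COLOR_RGB2GRAY)
g9=cv2.cvtColor(cv2.imread("pics/w9.png"),cv2.COLOR_BGR2GRAY)
print(proj(c,W(-.067,-.025,.152)),[(r,int(g[r,294:299].mean()),int(g9[r,294:299].mean())) for r in range(284,314,2)])
print([(r,int(g[r,319:326].mean()),int(g9[r,319:326].mean())) for r in range(208,312,3)])
E
```

```text
time: 25.05
ee_pos: [0.4591, -0.1452, 0.2449]
tcp_rot: [-90.0, -0.1, 44.5]
wrist_force: [0.3, 0.1, 0.5]
opening: 0.0849
[295.90660469 300.3468906 ] [(284, 54, 54), (286, 54, 54), (288, 53, 55), (290, 54, 63), (292, 53, 86), (294, 59, 79), (296, 79, 113), (298, 101, 177), (300, 180, 203), (302, 210, 93), (304, 92, 100), (306, 100, 100), (308, 100, 100), (310, 100, 100), (312, 100, 100)]
[(208, 50, 28), (211, 50, 25), (214, 51, 194), (217, 27, 192), (220, 29, 190), (223, 25, 209), (226, 27, 117), (229, 26, 117), (232, 25, 118), (235, 85, 118), (238, 107, 119), (241, 108, 120), (244, 40, 172), (247, 38, 212), (250, 62, 213), (253, 78, 214), (256, 79, 216), (259, 79, 117), (262, 85, 118), (265, 48, 117), (268, 54, 118), (271, 78, 78), (274, 78, 78), (277, 78, 79), (280, 78, 79), (283, 77, 78), (286, 77, 78), (289, 76, 126), (292, 73, 79), (295, 79, 134), (298, 201, 178), (301, 206, 193), (304, 201, 197), (307, 147, 113), (310, 95, 78)]
```

```bash
python3 -c "
from workcell import bot
print(bot.job_done())"
```

```text
the job is handed in; nothing more can be done
None
```

The amber bottle is packed, the lid is shut and the latch is clamped. The job was handed in at 25 s of the 72 s allowed. The interface gives no verdict, so what follows rests on my own checks.

**What I did:** I lifted the bottle by its cap and stood it in the left well. I closed the lid with the shut fingers. Then I gripped the loop bar lightly, hooked it behind the keeper's lip and pushed the lever down past centre.

**Last checks:**
- **Bottle:** after release the cap was seen within about 3 mm of where I expected it. I did not look at it again once the lid was shut.
- **Lid:** it stopped at the shut height, with the fingertips level with its 175 mm top.
- **Loop:** the bar lies within about 1 pixel (about 1 mm) of where the seat should appear. Pressing it down met a firm stop at about 11 N, and the fixed points I used agreed with the pictures.
- **Lever:** its end is at the predicted row for flat. The push met about 3 N, then none, so it drew itself home.
- **Bystanders:** the timer, white bottle and beaker had not moved in the top view. I did not re-check the pipette bulb after the lid closed.

**What disagreed or was not measured:**
- My first estimates of the bar's height differed by 6 to 10 mm between camera pairs. I corrected this on the way from the loop's known length.
- A final test push on the flat lever reached about 82 N at the wrist. That is more than I intended, though under the 120 N limit, and I backed off at once.
- I had no direct reading of the spring stretch. I infer it from the lever lying flat with the bar hooked.

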